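Load the warming chamber and seal its sliding hatch

ROBOT

A 6-joint arm with a two-finger parallel gripper is mounted at the origin on a cart in front of the work surface, level with it; the furniture and walls round the work are solid. World frame = base frame: x ahead of the robot, y to its left, z up, the work surface at z = 0. Lengths are in m, angles in rad, forces in N, time in s.
With the tool pointing down it reaches from about 0.375 to 0.9 m from the base axis. Payload 3.1 kg.
Tool frame: the origin (TCP) lies midway between the tips of the shut fingers; the grasp point (between the pads) lies 19 mm behind it; x points along the fingers, z is the direction in which the jaws open and shut, and the axes are right-handed (so a half turn about x gives the same grasp; the last joint's range is limited). The gripper opens to 85 mm and grips with 20 to 120 N. Pads are 22 mm wide; open, the fingers measure 114 mm over their backs; the gripper's body (76 mm by 85 mm) begins 54 mm behind the grasp point. The pads swing forward as they close: fully open they stand 13 mm farther back than shut.
Start: joints at [0.945, 0.527, 1.433, -0, 1.181, -0.178], TCP at [0.271, 0.563, 0.231] pointing down, gripper open.
Joint ranges: [-3.08, 3.08], [-0.75, 2.2], [0.22, 2.44], [-1.43, 4.57], [0, 2.65], [-2.85, 2.85]. Speed limits (rad/s): [2.79, 2.79, 3.14, 3.14, 3.14, 3.14].

INTERFACE

Orientations are given as a unit quaternion [x, y, z, w].
In Python, from station import telemetry, optics, manip gives the robot as it stands.
- The arm moves only by the tool step_arm, never from a script. Its argument "commands" is a list of rows, each a list of 4 numbers: the shift along the tool's x, y, z in m, then the turn about the tool's x in rad. A call has 1 to 8 rows; each row is the pose to reach, as a shift and turn from the pose measured when the call began, along the tool's axes at that moment; what a row does not reach only later rows make up. A row lasts 1/12 s, in which the tool goes at most 41.7 mm and 7.16 degrees, less where a joint would pass 70% of its speed; a pose out of reach is approached as far as the arm can. A call with a gripper value outside its range is refused whole. "jaw" is the finger opening in m, from 0 to 0.0854, set as the call begins (left out, the last holds). The fingers move at their own pace and stop on an object; "grip_force" is the grip in N (left out, the last holds). Time passes only in rows, so rows that repeat a pose let the fingers close. It gives the time, the measured TCP pose, the force and the opening at its end, in the units of the state.
- telemetry.sense(): the state, without advancing time (a new reading comes with each control period).
- optics.snapshot(name): name is "scene" or "top"; returns the picture (384x512x3 uint8, red, green, blue); there is no depth.
- optics.camera_params(name): a dict with "mtx" (3x3 intrinsics, pixels), "origin" and "attitude" of the camera in the world. Camera axes: x right, y down, z forward; pixel columns grow to the right and rows downward; lengths in m; the calibration is good to about 2 mm. A picture is of the moment at which its call begins. camera_params takes no time and is no camera call.
- manip.sign_off(): hands the job in, once; it reports no verdict.
The state is a dict: "t": time; "q": joint angles; "qd": joint speeds; "tau": joint torques, N m; "tcp_pos": TCP position; "tool_rot": TCP orientation; "force": force on the tool from outside, world axes, zero at the start; "ft_torque": the same for the moment, N m; "finger_gap": opening from 0.0 (shut) to 1.0 (fully open).
Only numpy, scipy, OpenCV 4.12 (cv2) and the standard library are available. Lean on these libraries where they do the work, as an engineer would, in place of code of your own. Each camera call takes 0.05 s, during which the arm holds its last target.

TASK

Take the small red-lidded jar that stands to the right of the bench warming chamber and stand it upright in the open well of the chamber, and let go of it. Then push the sliding hatch by its blue rib along its rails, with closed fingers and without pinching it, until it shuts against the rubber seal of the frame, and keep pressing it onto the seal with about 12 N for a second so that it beds in. The hatch is brittle: never load it with more than 20 N; leave the blue-lidded and white-lidded jars that stood beside the red one where they stand.

Things in the scene. Friction and masses are not known exactly. Their poses are not given: they have to be found in the camera images.
- jar_red: Small white ointment jar with a red screw lid (fixed to it), to the right of the warmer, 45 mm in diameter and 40 mm tall, about 0.1 kg. The lid, 44 mm across, takes up heights 25 to 40 mm and is the place to grip. Origin: centre of its underside; z up.
- jar_blue: Bystander: white jar with a blue lid, 50 mm in diameter, 46 mm tall; must stay where it stands. Origin: centre of its underside.
- jar_white: Bystander: larger white jar with a white lid, 62 mm in diameter, 58 mm tall; must stay where it stands. Origin: centre of its underside.
- warmer: White bench warming chamber, fixed to the worktop: 160 mm (its x) by 300 mm (its y), 70 mm high. Origin: centre of its underside; its y axis runs along the rails to the closing side (left), x away from the robot. Well in the left half, control housing in the right half (y -150 to +10 mm), over which the open hatch stands. Rails along both long edges reach 86 mm above the worktop.
- chamber_floor (a point): Centre of the floor of the well, 14 mm above the worktop and 70 mm to +y of the warmer's origin. The well is 120 by 120 mm, open at the top, its rim 70 mm above the worktop (rails beside it 86 mm). Axes as those of the warmer.
- hatch (a joint): Opening of the sliding hatch in m: 0 at the nominal shut place, 0.150 fully open; at 0.125 or more the well is clear. As the frame end is adjustable, the hatch is really home somewhere between -0.007 and +0.007: a firm stop that must be felt. Closing moves it to the warmer's +y (left). Rail friction about 3 N plus 12 N per m/s; it stays where it is left.
- hatch_rib (a point): Centre of the top of the blue push rib on the grey hatch, 106 mm above the worktop. Rib: 90 mm long (warmer x), 12 mm thick (warmer y), top 28 mm above the hatch's top face (78 mm above the worktop); push its right (-y) face. It sits on a rubber pad and gives 1 mm per 10 N (5 mm at most). Unpushed, its middle is 100 mm behind the hatch's left edge. Hatch: plate 138 x 130 x 8 mm.
- frame_seal (a point): NOMINAL middle of the face of the black rubber seal on the aluminium frame end, 133 mm to +y of the warmer's origin, 74 mm above the worktop; the hatch's left edge shuts against this seal. The real frame end is clamped in slots and sits up to 7 mm nearer or farther along y: this point does not show it. Frame end with seal: 17 mm thick, 89 mm high. Axes as the warmer's.
Mind the look-alikes: they are no part of the job. Of the things that look like the jar_red, take the one that is nearest to the robot's base at the start.

How it is judged:
By the outcome, as a careful person would: the job done as asked, in the order asked, and still so for the second after the job is handed in, with the robot touching nothing.
It also fails if it takes over 64 s, if anything falls off the work surface, if the arm or the gripper's body presses on something with over 40 N, if the wrist force passes 120 N, or if a joint passes its speed limit or range.

## Working session

There is one attempt and no reset: what is moved stays moved. The work goes in short steps, Python scripts to look and compute and a tool call to move; the robot and the scene stay as the last step left them, time stands still between calls to the robot, and variables do not carry over. Pictures are saved under pics/ and viewed, and the job is handed in when it is done.

Besides the shell and the picture viewer there is one more tool, called after ">>>" by a JSON object that holds its "method" and its "body", one argument or row to a line. step_arm: Moves the arm, as the interface text tells. Its arguments: {"type":"object","properties":{"commands":{"type":"array","items":{"type":"array","items":{"type":"number"}}},"jaw":{"type":"number"},"grip_force":{"type":"number"}},"required":["commands"]}

```bash
ls; mkdir -p pics; python3 - <<'E'
from station import telemetry, optics, manip
import cv2
print(telemetry.sense())
for n in ("scene","top"):
    im=optics.snapshot(n); cv2.imwrite(f"pics/{n}0.png",im[:,:,::-1]); print(n,optics.camera_params(n))
E
```

```text
pics
{'t': 0.0, 'q': array([ 9.44480514e-01,  5.28491506e-01,  1.43391706e+00,  4.00320188e-06,
        1.18136983e+00, -1.78513856e-01]), 'qd': array([0.00083128, 0.00082132, 0.00014537, 0.00063657, 0.00014077,
       0.00067453]), 'tau': array([ 5.99161904e-04, -4.42357421e+01, -1.78021377e+01, -2.63616776e-04,
        8.35531944e-03,  1.00362760e-05]), 'tcp_pos': array([0.27016939, 0.56279542, 0.23031334]), 'tool_rot': array([-0.37678879,  0.59925402,  0.37621366,  0.59781946]), 'force': array([ 0.04431844,  0.50328328, -0.26839175]), 'ft_torque': array([ 0.03483025, -0.04520223, -0.00056277]), 'finger_gap': 0.9989411870196392}
scene {'mtx': array([[496.22710644,   0.        , 250.94298704],
       [  0.        , 496.22710644, 190.42169069],
       [  0.        ,   0.        ,   1.        ]]), 'origin': array([-0.17873081, -1.49769   ,  1.19269052]), 'attitude': array([ 0.87082649, -0.20977787,  0.10555851, -0.43187019])}
top {'mtx': array([[357.51760584,   0.        , 257.86911922],
       [  0.        , 357.51760584, 187.83639641],
       [  0.        ,   0.        ,   1.        ]]), 'origin': array([ 0.32062263, -0.22054179,  1.20079405]), 'attitude': array([ 0.71316648, -0.69650618,  0.05946855, -0.05230874])}
```

View pics/scene0.png

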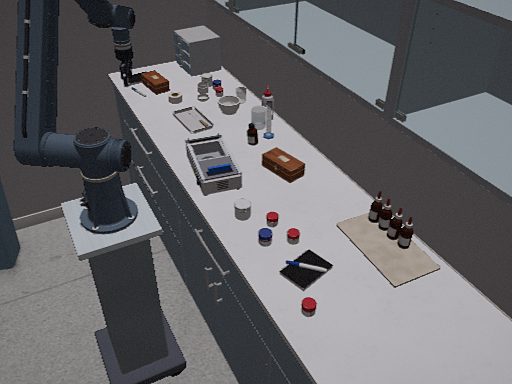

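View pics/top0.png

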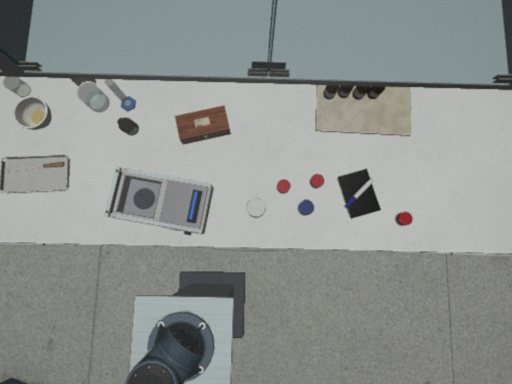

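```bash
cat > h.py <<'E'
import numpy as np, cv2
from scipy.spatial.transform import Rotation as R
from station import telemetry, optics, manip
def ray(n,uv,z):
    c=optics.camera_params(n); d=R.from_quat(c['attitude']).apply(np.linalg.inv(c['mtx'])@[uv[0],uv[1],1.])
    o=np.array(c['origin']); return o+d*(z-o[2])/d[2]
def proj(n,p):
    c=optics.camera_params(n); q=R.from_quat(c['attitude']).inv().apply(np.array(p)-c['origin']); q=c['mtx']@q; return q[:2]/q[2]
def blobs(im,lo,hi,mn=15):
    h=cv2.cvtColor(im,cv2.COLOR_RGB2HSV)
    m=cv2.inRange(h,lo,hi)
    if lo[0]==0: m|=cv2.inRange(h,(170,lo[1],lo[2]),(180,255,255))
    k,l,s,c=cv2.connectedComponentsWithStats(m)
    return [(c[i].round(1),s[i]) for i in range(1,k) if s[i][4]>=mn],l
E
python3 - <<'E'
from h import *
print(proj("top",[0,0,0]))
for n in("top","scene"):
    im=cv2.imread(f"pics/{n}0.png")[:,:,::-1]
    for nm,lo,hi in(("red",(0,140,60),(8,255,255)),("blue",(105,130,40),(130,255,255))):
        for c,s in blobs(im,lo,hi)[0]:
            print(n,nm,c,s[2:], ray(n,c,0.04 if nm=="red" else .046).round(4), ray(n,c,.106).round(4))
im=cv2.imread("pics/top0.png")
cv2.imwrite("pics/tcrop.png",cv2.resize(im[155:245,95:225],None,fx=6,fy=6,interpolation=cv2.INTER_CUBIC))
cv2.imwrite("pics/tcrop2.png",cv2.resize(im[165:235,235:425],None,fx=4,fy=4,interpolation=cv2.INTER_CUBIC))
im=cv2.imread("pics/scene0.png")
cv2.imwrite("pics/scrop.png",cv2.resize(im[125:255,175:325],None,fx=4.5,fy=4.5,interpolation=cv2.INTER_CUBIC))
E
```

```text
[181.49905065 345.63633076]
top red [317.1 180.3] [11 11 92] [ 0.536  -0.4254  0.04  ] [ 0.5238 -0.4138  0.106 ]
top red [404.9 218.1] [ 14  12 121] [ 0.4179 -0.7117  0.04  ] [ 0.4124 -0.6838  0.106 ]
top blue [192.7 205.1] [  9  29 108] [ 0.4432 -0.0204  0.046 ] [ 0.4369 -0.0308  0.106 ]
top blue [350.4 201.3] [10 10 38] [ 0.468  -0.5329  0.046 ] [ 0.4603 -0.5167  0.106 ]
scene red [218.5  88.9] [ 8  6 26] [0.768  0.7142 0.04  ] [0.7138 0.5875 0.106 ]
scene red [267.   91.9] [ 7  5 21] [0.9786 0.568  0.04  ] [0.9123 0.4497 0.106 ]
scene red [272.3 216.2] [11 10 86] [ 0.5156 -0.3195  0.04  ] [ 0.4758 -0.387   0.106 ]
scene red [293. 233.] [11 12 89] [ 0.5356 -0.4304  0.04  ] [ 0.4947 -0.4915  0.106 ]
scene red [308.7 304. ] [ 14  15 155] [ 0.4159 -0.7191  0.04  ] [ 0.3819 -0.7637  0.106 ]
scene blue [216.2  81. ] [ 8  3 20] [0.7915 0.7962 0.046 ] [0.7408 0.6762 0.106 ]
scene blue [268.  135.4] [ 9  5 26] [0.7675 0.1724 0.046 ] [0.718 0.085 0.106]
scene blue [219.  168.5] [ 23  10 150] [0.4652 0.0343 0.046 ] [ 0.4315 -0.0459  0.106 ]
scene blue [264.7 233.1] [ 13  12 110] [ 0.445  -0.3923  0.046 ] [ 0.4123 -0.4501  0.106 ]
scene blue [292.8 262.9] [14  6 53] [ 0.4577 -0.558   0.046 ] [ 0.4244 -0.6072  0.106 ]
```

View pics/tcrop.png

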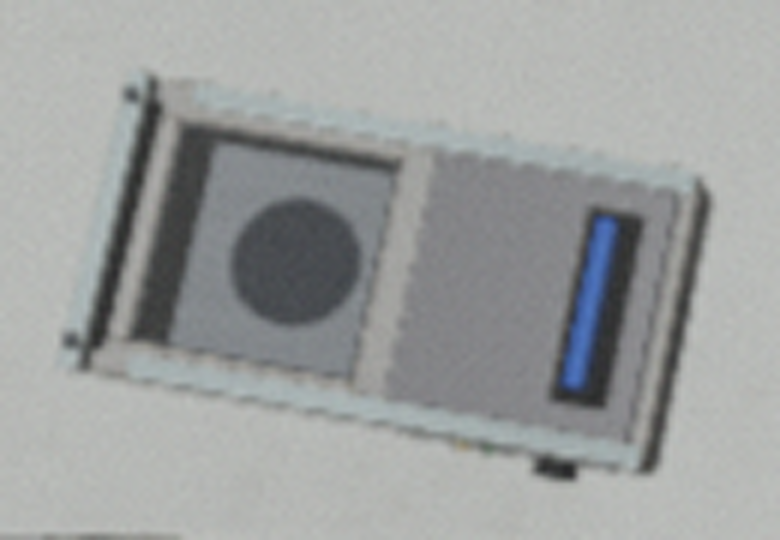

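View pics/tcrop2.png

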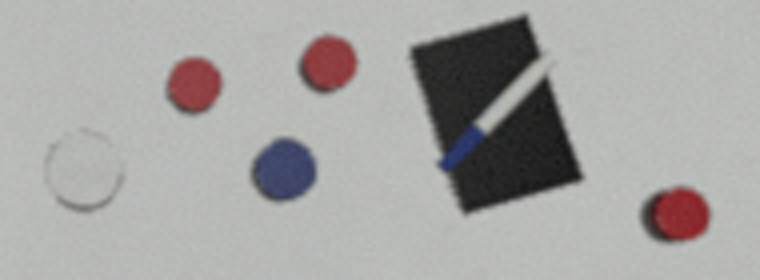

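View pics/scrop.png

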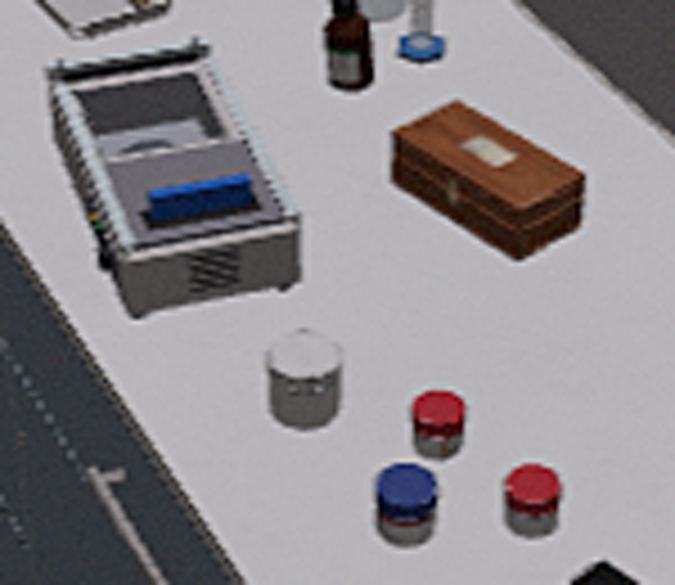

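Candidates for the red jar (top view pixels): (284,186), r≈0.61 m from the base; (317,180), r≈0.68 m; (405,218), r≈0.83 m. One more in the scene view at (218,89), far left, r≈1.05 m. The crop shows three red lids right of the warmer. The nearest is (284,186), standing between the white and blue jars. That is my choice. The warmer's well is at the left with its dark disc at (144,199), and the hatch is open with its blue rib at (195,206).

```bash
python3 - <<'E'
from h import *
im=cv2.imread("pics/top0.png")[:,:,::-1]
for c,s in blobs(im,(0,90,50),(8,255,255),40)[0]: print("red",c,s, ray("top",c,.04).round(4))
for c,s in blobs(im,(105,90,30),(130,255,255),40)[0]: print("blue",c,s, ray("top",c,.046).round(4))
b,l=blobs(im,(105,120,90),(130,255,255),40)
for i,(c,s) in enumerate(b):
    if abs(c[0]-193)<8:
        m=(l==l[int(round(c[1])),int(round(c[0]))]).astype(np.uint8)
        r=cv2.minAreaRect(cv2.findNonZero(m)); bx=cv2.boxPoints(r); print("rib",c,r); print([ray("top",p,.106).round(4) for p in bx], ray("top",r[0],.106))
# warmer corners, crop px/6 + (95,155) : rails' outer corners (z .086)
off=np.array([95,155])
for nm,p,z in (("FL far",(143,70),.089),("FL near",(65,367),.089),("R far",(705,185),.086),("R near",(648,468),.086),("disc",(295,262),.014)):
    print(nm, ray("top",np.array(p)/6+off-.4,z).round(4))
E
```

```text
red [184.6 129. ] [178 124  16  12  58] [0.7005 0.0211 0.04  ]
red [316.9 180.5] [311 175  13  12 128] [ 0.5353 -0.4247  0.04  ]
red [283.3 185.7] [277 180  13  13 126] [ 0.5152 -0.3138  0.04  ]
red [404.5 218.2] [398 212  14  13 145] [ 0.4175 -0.7104  0.04  ]
blue [129.2 104.2] [122  97  13  13  72] [0.7807 0.2115 0.046 ]
blue [192.9 205.2] [188 191  10  29 136] [ 0.4429 -0.0211  0.046 ]
blue [350.1 201.4] [345 196  11  12  52] [ 0.4676 -0.5319  0.046 ]
blue [306.2 207. ] [300 201  13  13 132] [ 0.4459 -0.3886  0.046 ]
rib [192.8 205.1] ((192.78846740722656, 205.05767822265625), (3.9223227500915527, 28.829071044921875), 11.309932708740234)
[array([ 0.3945, -0.0188,  0.106 ]), array([ 0.4821, -0.0316,  0.106 ]), array([ 0.48  , -0.0435,  0.106 ]), array([ 0.3925, -0.0306,  0.106 ])] [ 0.43700073 -0.03108075  0.106     ]
FL far [0.5564 0.2129 0.089 ]
FL near [0.3991 0.2398 0.089 ]
R far [ 0.5028 -0.0852  0.086 ]
R near [ 0.3544 -0.0623  0.086 ]
disc [0.4656 0.149  0.014 ]
```

```bash
cat >> h.py <<'E'
def delta(target,yawz=None,pos=None):
    "tool-frame shift & turn to reach target TCP, with tool z (jaw axis) along world dir angle yawz (mod pi)"
    s=telemetry.sense(); r=R.from_quat(s['tool_rot']); M=r.as_matrix()
    d=M.T@(np.array(target)-s['tcp_pos'])
    turn=None
    if yawz is not None:
        w=np.array([np.cos(yawz),np.sin(yawz),0]); t=M.T@w
        a=np.arctan2(-t[1],t[2])  # rot about x by a takes z to (0,-sin a,cos a)
        turn=(a+np.pi/2)%np.pi-np.pi/2
    print("t",round(s['t'],2),"tcp",s['tcp_pos'].round(4),"shift",d.round(4),"turn",turn,"q6",s['q'][5].round(3),"F",s['force'].round(2),"gap",round(s['finger_gap'],3))
    return d,turn
E
python3 - <<'E'
from h import *
s=telemetry.sense();print(R.from_quat(s['tool_rot']).as_matrix().round(3))
jar=[.515,-.315]
delta([.515,-.315,.15],-0.16)
delta([.515,-.315,.15],-0.16+np.pi/2)
# two-view checks
def tri(a,b):
    A=[];
    for n,uv in(("top",a),("scene",b)):
        o=optics.camera_params(n)['origin']; d=ray(n,uv,0)-o; d/=np.linalg.norm(d); A.append((np.array(o),d))
    P=[np.eye(3)-np.outer(d,d) for o,d in A]; x=np.linalg.solve(P[0]+P[1],P[0]@A[0][0]+P[1]@A[1][0]); print(x.round(4), [np.linalg.norm(p@(x-o)).round(4) for p,(o,d) in zip(P,A)])
# rib's top ends: scene crop /4.5+(175,125)
f=lambda x,y:(x/4.5+175-.4,y/4.5+125-.4)
g=lambda x,y:(x/6+95-.4,y/6+155-.4)
print("rib far end",ray("scene",f(250,177),.106),"rib near",ray("scene",f(150,194),.106))
print("rib far top",ray("top",g(607,215),.106),"near",ray("top",g(575,388),.106))
print("jar white",ray("top",(256-.0,207),.058),"red scene lid top",ray("scene",f(439,402),.04))
print("corner R far", ray("scene",f(297,218),.086), "R near",ray("scene",f(118,248),.086))
E
```

```text
[[-0.001 -0.901  0.433]
 [-0.002  0.433  0.901]
 [-1.     0.    -0.002]]
t 0.1 tcp [0.2702 0.5629 0.2304] shift [ 0.0816 -0.6008 -0.6852] turn 1.283008961737948 q6 -0.179 F [-0.24 -0.67 -0.01] gap 1.003
t 0.1 tcp [0.2702 0.5629 0.2304] shift [ 0.0816 -0.6008 -0.6852] turn -0.2877888832378983 q6 -0.179 F [-0.24 -0.67 -0.01] gap 1.003
rib far end [ 0.48300972 -0.03706235  0.106     ] rib near [ 0.39565898 -0.02170822  0.106     ]
rib far top [ 0.48260487 -0.03793485  0.106     ] near [ 0.39329971 -0.02614592  0.106     ]
jar white [ 0.44070477 -0.22548285  0.058     ] red scene lid top [ 0.52130522 -0.308186    0.04      ]
corner R far [ 0.5044376 -0.085165   0.086    ] R near [ 0.35053383 -0.0561185   0.086     ]
```

>>> {"method": "step_arm", "body": {
  "commands": [
    [0.01,-0.03,-0.024,0.1],
    [0.02,-0.06,-0.048,0.22],
    [0.03,-0.09,-0.072,0.34],
    [0.03,-0.12,-0.096,0.46],
    [0.03,-0.15,-0.12,0.58],
    [0.03,-0.18,-0.144,0.7],
    [0.03,-0.21,-0.168,0.82],
    [0.03,-0.24,-0.192,0.94]
  ],
  "jaw": 0.0854
}}

```text
t: 0.77
tcp_pos: [0.4035, 0.2841, 0.2005]
tool_rot: [-0.063, 0.705, 0.062, 0.704]
force: [0.1, 0.5, -0.2]
finger_gap: 0.996
```

```bash
python3 - <<'E'
from h import *
delta([.517,-.312,.15],-0.16); delta([.49,-.1,.19],-0.16)
E
```

```text
t 0.77 tcp [0.4035 0.2841 0.2005] shift [ 0.0514 -0.6067  0.0066] turn 0.33741825522365954 q6 0.21 F [ 0.11  0.47 -0.23] gap 0.996
t 0.77 tcp [0.4035 0.2841 0.2005] shift [ 0.011  -0.3933  0.0174] turn 0.33741825522365954 q6 0.21 F [ 0.11  0.47 -0.23] gap 0.996
```

>>> {"method": "step_arm", "body": {
  "commands": [
    [0.0,-0.038,0.002,0.06],
    [0.0,-0.076,0.004,0.12],
    [0.0,-0.114,0.006,0.18],
    [0.0,-0.152,0.008,0.24],
    [0.0,-0.19,0.01,0.3],
    [0.0,-0.228,0.012,0.337],
    [0.0,-0.266,0.015,0.337],
    [0.0,-0.304,0.017,0.337]
  ]
}}

```text
t: 1.43
tcp_pos: [0.4739, -0.014, 0.2008]
tool_rot: [0.056, 0.706, -0.057, 0.704]
force: [1.0, 0.8, -0.0]
finger_gap: 1.002
```

```bash
python3 - <<'E'
from h import *
delta([.517,-.312,.12],-0.16)
E
```

```text
t 1.43 tcp [ 0.4739 -0.014   0.2008] shift [ 0.0811 -0.2871  0.0902] turn 1.0568955966849813e-05 q6 -0.103 F [ 0.96  0.83 -0.01] gap 1.002
```

>>> {"method": "step_arm", "body": {
  "commands": [
    [0.0,-0.036,0.011,0],
    [0.0,-0.072,0.022,0],
    [0.0,-0.108,0.033,0],
    [0.01,-0.144,0.045,0],
    [0.025,-0.18,0.057,0],
    [0.04,-0.216,0.068,0],
    [0.06,-0.252,0.08,0],
    [0.075,-0.28,0.088,0]
  ]
}}

```text
t: 2.1
tcp_pos: [0.5161, -0.3075, 0.1248]
tool_rot: [0.056, 0.705, -0.058, 0.704]
force: [0.4, 0.5, -0.3]
finger_gap: 0.999
```

>>> {"method": "step_arm", "body": {
  "commands": [
    [0.001,-0.007,0.002,0],
    [0.002,-0.007,0.002,0]
  ]
}}

```text
t: 2.27
tcp_pos: [0.5164, -0.3172, 0.1212]
tool_rot: [0.058, 0.706, -0.059, 0.704]
force: [0.4, 0.5, 0.2]
finger_gap: 0.998
```

```bash
python3 - <<'E'
from h import *
for n in ("scene","top"):
    im=optics.snapshot(n); cv2.imwrite(f"pics/{n}1.png",im[:,:,::-1])
    c=im[190:270,220:330] if n=="scene" else im[150:230,230:340]
    cv2.imwrite(f"pics/{n}1c.png",cv2.resize(c[:,:,::-1],None,fx=6,fy=6,interpolation=cv2.INTER_CUBIC))
delta([.517,-.312,.009],-0.16)
E
```

```text
t 2.37 tcp [ 0.5162 -0.3136  0.1224] shift [0.1134 0.0018 0.0009] turn -0.0017319921240741554 q6 -0.566 F [ 0.05  0.85 -0.27] gap 1.003
```

View pics/scene1c.png

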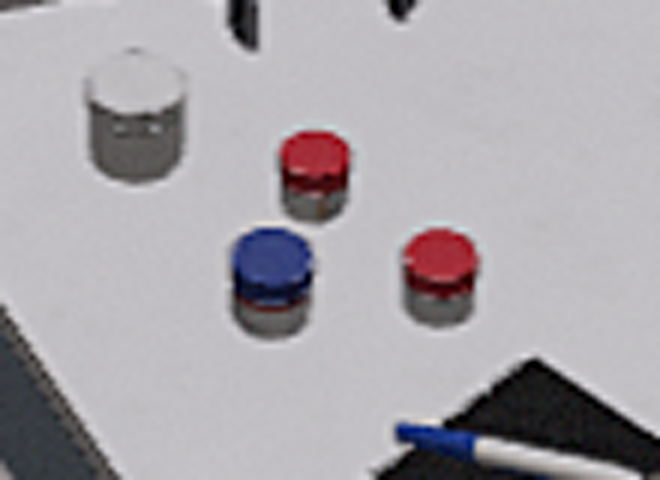

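View pics/top1c.png

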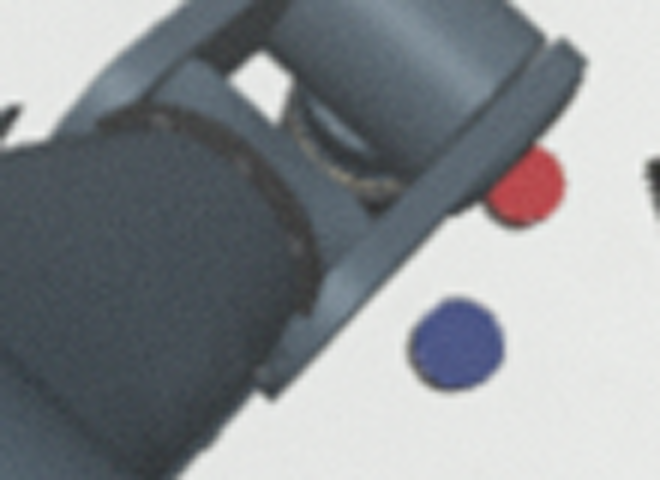

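The scene crop shows the fingertips above and around the chosen red lid (272,216), with the white jar at (242,211) and the blue at (265,234) clear of the descent. Going down.

>>> {"method": "step_arm", "body": {
  "commands": [
    [0.025,0,0,0],
    [0.05,0,0,0],
    [0.075,0,0,0],
    [0.09,0.0,0,0],
    [0.1,0.001,0,0],
    [0.108,0.001,0,0],
    [0.113,0.001,0,0],
    [0.113,0.001,0,0]
  ]
}}

```text
t: 3.03
tcp_pos: [0.5161, -0.3118, 0.0094]
tool_rot: [0.057, 0.706, -0.057, 0.704]
force: [-0.6, -0.6, 0.1]
finger_gap: 0.999
```

>>> {"method": "step_arm", "body": {
  "commands": [
    [0,0,0,0],
    [0,0,0,0],
    [0,0,0,0],
    [0,0,0,0],
    [0,0,0,0],
    [0,0,0,0],
    [0,0,0,0],
    [0,0,0,0]
  ],
  "jaw": 0.03,
  "grip_force": 30
}}

```text
t: 3.7
tcp_pos: [0.5166, -0.3123, 0.0105]
tool_rot: [0.056, 0.706, -0.057, 0.704]
force: [-0.0, 1.0, 6.5]
finger_gap: 0.501
```

```bash
python3 - <<'E'
from h import *
im=optics.snapshot("scene"); cv2.imwrite("pics/scene2c.png",cv2.resize(im[170:270,210:330][:,:,::-1],None,fx=6,fy=6,interpolation=cv2.INTER_CUBIC))
delta([.517,-.312,.18],-0.16)
E
```

```text
t 3.75 tcp [ 0.5166 -0.3123  0.0104] shift [-1.696e-01  1.000e-04 -0.000e+00] turn -0.000927863084254188 q6 -0.564 F [-1.01  0.85  5.09] gap 0.498
```

View pics/scene2c.png

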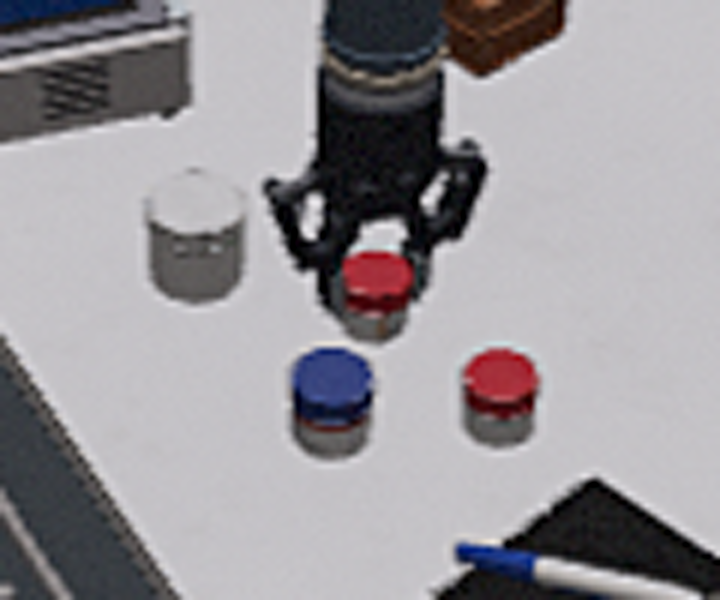

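Gripper is on the red lid (crop 377,275; opening ≈43 mm). Lifting.

>>> {"method": "step_arm", "body": {
  "commands": [
    [-0.01,0,0,0],
    [-0.03,0,0,0],
    [-0.055,0,0,0],
    [-0.085,0,0,0],
    [-0.115,0,0,0],
    [-0.14,0,0,0],
    [-0.155,0,0,0],
    [-0.16,0,0,0]
  ],
  "grip_force": 40
}}

```text
t: 4.42
tcp_pos: [0.5182, -0.3132, 0.1741]
tool_rot: [0.055, 0.704, -0.058, 0.706]
force: [-0.0, -0.0, -0.8]
finger_gap: 0.497
```

```bash
python3 - <<'E'
from h import *
for n,sl in (("scene",(slice(110,270),slice(200,330))),("top",(slice(150,230),slice(230,340)))):
    im=optics.snapshot(n); cv2.imwrite(f"pics/{n}3c.png",cv2.resize(im[sl][:,:,::-1],None,fx=3.7,fy=3.7,interpolation=cv2.INTER_CUBIC))
delta([.47,.05,.18],-0.16)
delta([.4656,.149,.17],-0.16)
E
```

```text
t 4.52 tcp [ 0.5172 -0.3124  0.1717] shift [-0.0092  0.3501 -0.1047] turn -0.000977856104253494 q6 -0.565 F [-0.88  0.45 -1.07] gap 0.494
t 4.52 tcp [ 0.5172 -0.3124  0.1717] shift [ 0.0006  0.4472 -0.1249] turn -0.000977856104253494 q6 -0.565 F [-0.88  0.45 -1.07] gap 0.494
```

View pics/scene3c.png

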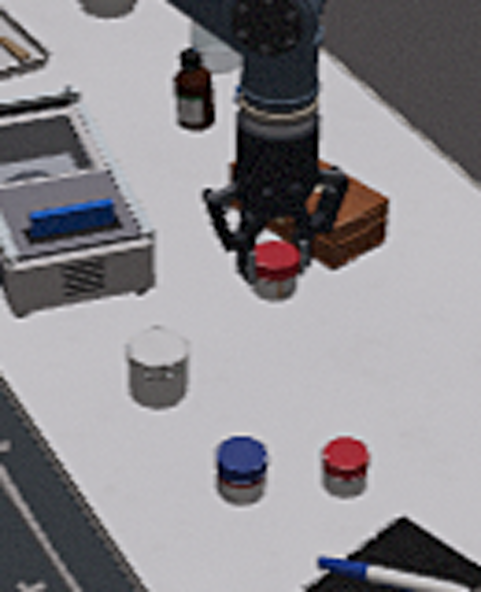

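Jar lifted upright, with the blue, white and other red jars unmoved. Carrying it over the well.

>>> {"method": "step_arm", "body": {
  "commands": [
    [0,0.015,-0.004,0],
    [0,0.045,-0.012,0],
    [0,0.08,-0.022,0],
    [0,0.115,-0.032,0],
    [0,0.15,-0.042,0],
    [0,0.185,-0.052,0],
    [0,0.22,-0.061,0],
    [0,0.255,-0.071,0]
  ]
}}

```text
t: 5.18
tcp_pos: [0.4857, -0.0465, 0.1694]
tool_rot: [0.057, 0.706, -0.057, 0.703]
force: [0.8, 0.1, -2.2]
finger_gap: 0.496
```

>>> {"method": "step_arm", "body": {
  "commands": [
    [0,0.035,-0.01,0],
    [0,0.07,-0.02,0],
    [0,0.105,-0.03,0],
    [0,0.135,-0.038,0],
    [0,0.16,-0.045,0],
    [0,0.175,-0.049,0],
    [0,0.18,-0.05,0],
    [0,0.18,-0.05,0]
  ]
}}

```text
t: 5.85
tcp_pos: [0.4634, 0.1405, 0.1682]
tool_rot: [0.055, 0.708, -0.056, 0.702]
force: [0.8, 0.1, -0.6]
finger_gap: 0.499
```

```bash
python3 - <<'E'
from h import *
for n,sl in (("scene",(slice(90,210),slice(150,280))),("top",(slice(130,270),slice(90,240)))):
    im=optics.snapshot(n); cv2.imwrite(f"pics/{n}4c.png",cv2.resize(im[sl][:,:,::-1],None,fx=4.2,fy=4.2,interpolation=cv2.INTER_CUBIC))
delta([.4655,.150,.0255],-0.16)
E
```

```text
t 5.95 tcp [0.4645 0.1388 0.1687] shift [1.432e-01 1.150e-02 1.000e-04] turn -0.001019567898033591 q6 0.222 F [-0.51  0.28 -0.9 ] gap 0.496
```

View pics/scene4c.png

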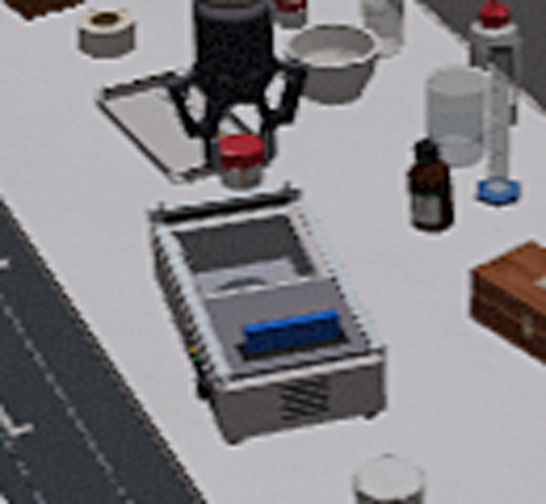

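View pics/top4c.png

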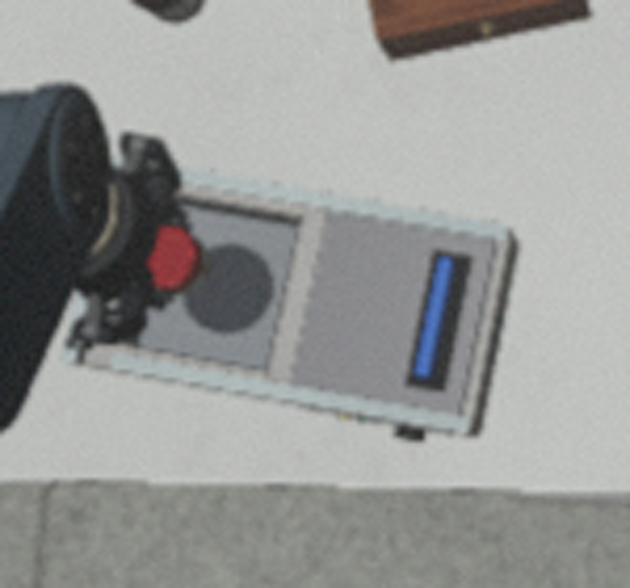

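Jar hangs over the well (top crop 172,257, offset from the disc by its height as expected). Lowering.

>>> {"method": "step_arm", "body": {
  "commands": [
    [0.01,0.005,0,0],
    [0.03,0.009,0,0],
    [0.055,0.009,0,0],
    [0.08,0.009,0,0],
    [0.105,0.009,0,0],
    [0.122,0.009,0,0],
    [0.13,0.009,0,0],
    [0.132,0.009,0,0]
  ]
}}

```text
t: 6.62
tcp_pos: [0.4641, 0.1467, 0.0347]
tool_rot: [0.057, 0.708, -0.058, 0.701]
force: [1.1, 0.4, -1.1]
finger_gap: 0.496
```

```bash
python3 - <<'E'
from h import *
delta([.4655,.149,.0245],-0.16)
for n,sl in (("scene",(slice(90,210),slice(150,280))),):
    im=optics.snapshot(n); cv2.imwrite(f"pics/{n}5c.png",cv2.resize(im[sl][:,:,::-1],None,fx=4.2,fy=4.2,interpolation=cv2.INTER_CUBIC))
E
```

```text
t 6.62 tcp [0.4641 0.1467 0.0347] shift [0.0102 0.0026 0.0011] turn -0.002820539657174992 q6 0.24 F [ 1.15  0.37 -1.1 ] gap 0.496
```

View pics/scene5c.png

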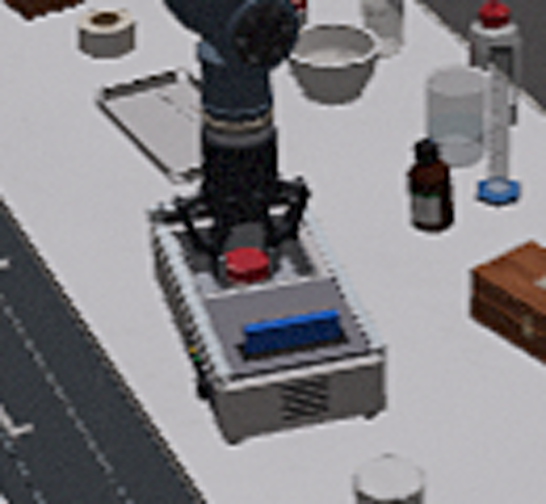

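Jar inside the well, just above the floor, knuckles clear of the rails. Lowering gently until contact.

>>> {"method": "step_arm", "body": {
  "commands": [
    [0.002,0.001,0,0],
    [0.004,0.001,0,0],
    [0.006,0.001,0,0],
    [0.008,0.001,0,0],
    [0.009,0.001,0,0],
    [0.009,0.001,0,0]
  ]
}}

```text
t: 7.17
tcp_pos: [0.4648, 0.1479, 0.0266]
tool_rot: [0.057, 0.708, -0.058, 0.702]
force: [-1.0, -0.1, -0.9]
finger_gap: 0.497
```

>>> {"method": "step_arm", "body": {
  "commands": [
    [0.001,0,0,0],
    [0.0015,0,0,0],
    [0.002,0,0,0],
    [0.002,0,0,0]
  ]
}}

```text
t: 7.5
tcp_pos: [0.4649, 0.1479, 0.0246]
tool_rot: [0.057, 0.708, -0.058, 0.702]
force: [-0.3, 0.1, -0.8]
finger_gap: 0.495
```

>>> {"method": "step_arm", "body": {
  "commands": [
    [0.001,0,0,0],
    [0.0015,0,0,0],
    [0.002,0,0,0]
  ]
}}

```text
t: 7.75
tcp_pos: [0.4648, 0.1479, 0.0244]
tool_rot: [0.057, 0.707, -0.058, 0.702]
force: [-4.2, -1.2, 23.0]
finger_gap: 0.498
```

Contact (23 N on the floor through the jar). Ease up slightly and open partway.

>>> {"method": "step_arm", "body": {
  "commands": [
    [-0.001,0,0,0],
    [-0.001,0,0,0]
  ]
}}

```text
t: 7.92
tcp_pos: [0.4652, 0.1479, 0.026]
tool_rot: [0.057, 0.707, -0.058, 0.703]
force: [0.2, 0.1, -1.5]
finger_gap: 0.501
```

>>> {"method": "step_arm", "body": {
  "commands": [
    [0,0,0,0],
    [0,0,0,0],
    [0,0,0,0],
    [0,0,0,0],
    [0,0,0,0]
  ],
  "jaw": 0.06
}}

```text
t: 8.33
tcp_pos: [0.4651, 0.1479, 0.0258]
tool_rot: [0.057, 0.707, -0.058, 0.703]
force: [0.0, 0.1, 0.3]
finger_gap: 0.703
```

>>> {"method": "step_arm", "body": {
  "commands": [
    [-0.005,0,0,0],
    [-0.015,0,0,0],
    [-0.03,0,0,0],
    [-0.055,0,0,0],
    [-0.085,0,0,0],
    [-0.115,0,0,0],
    [-0.14,0,0,0],
    [-0.15,0,0,0]
  ]
}}

```text
t: 9.0
tcp_pos: [0.4678, 0.1484, 0.1801]
tool_rot: [0.057, 0.705, -0.057, 0.705]
force: [1.7, -0.1, -0.5]
finger_gap: 0.705
```

>>> {"method": "step_arm", "body": {
  "commands": [
    [0,-0.015,0,0],
    [0,-0.045,0,0],
    [0,-0.08,0,0],
    [0,-0.115,0,0],
    [0,-0.15,0,0],
    [0,-0.185,0,0],
    [0,-0.215,0,0],
    [0,-0.23,0,0]
  ],
  "jaw": 0.0
}}

```text
t: 9.67
tcp_pos: [0.4305, -0.0816, 0.1812]
tool_rot: [0.057, 0.704, -0.059, 0.706]
force: [0.7, 0.5, -0.9]
finger_gap: -0.0
```

```bash
python3 - <<'E'
from h import *
for n,sl in (("scene",(slice(90,210),slice(150,280))),("top",(slice(130,270),slice(90,240)))):
    im=optics.snapshot(n); cv2.imwrite(f"pics/{n}6c.png",cv2.resize(im[sl][:,:,::-1],None,fx=4.2,fy=4.2,interpolation=cv2.INTER_CUBIC))
u=np.array([.16,.987]);c=np.array([.438,-.031])-u*.035
print(c); delta([*c,.15],-0.16)
E
```

```text
[ 0.4324   -0.065545]
t 9.77 tcp [ 0.4309 -0.081   0.1811] shift [ 0.0311  0.0155 -0.0011] turn -0.00609887221912131 q6 -0.275 F [ 0.29 -0.3  -0.06] gap -0.003
```

View pics/scene6c.png

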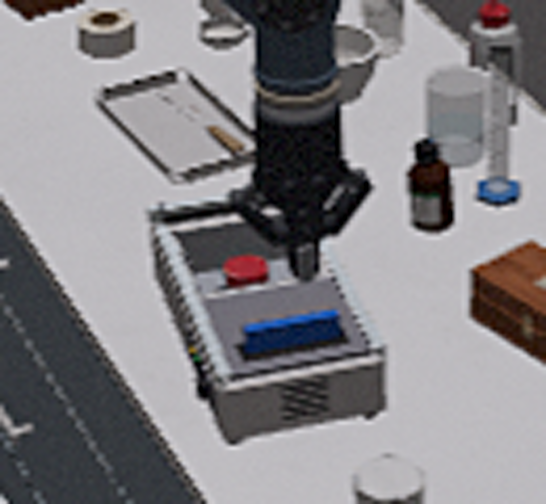

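View pics/top6c.png

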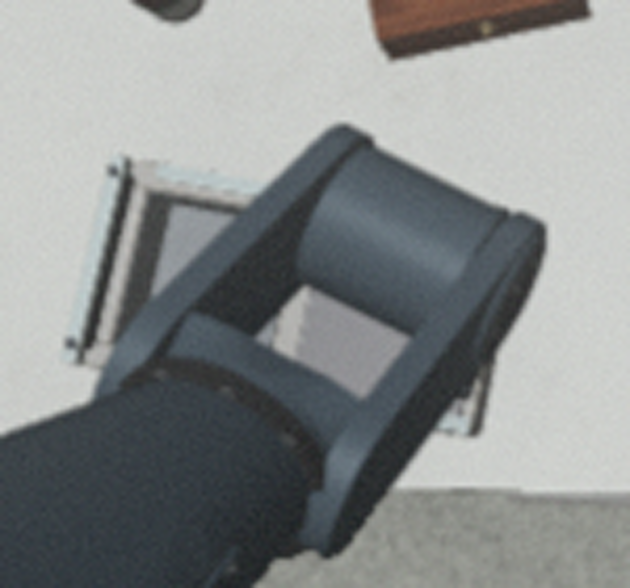

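Red jar stands upright in the well (scene crop 246,268); fingers are closed, and the blue rib is at (293,330). Going down behind the rib's right face.

>>> {"method": "step_arm", "body": {
  "commands": [
    [0.02,0.005,-0.001,-0.004],
    [0.04,0.01,-0.001,-0.006],
    [0.06,0.015,-0.001,-0.006],
    [0.08,0.018,-0.001,-0.006],
    [0.088,0.018,-0.001,-0.006],
    [0.091,0.018,-0.001,-0.006],
    [0.092,0.018,-0.001,-0.006]
  ]
}}

```text
t: 10.35
tcp_pos: [0.4331, -0.0627, 0.0891]
tool_rot: [0.056, 0.704, -0.057, 0.705]
force: [-0.6, -0.7, 0.0]
finger_gap: 0.002
```

```bash
python3 - <<'E'
from h import *
for n,sl in (("scene",(slice(90,210),slice(150,280))),):
    im=optics.snapshot(n); cv2.imwrite(f"pics/{n}7c.png",cv2.resize(im[sl][:,:,::-1],None,fx=4.2,fy=4.2,interpolation=cv2.INTER_CUBIC))
u=np.array([.16,.987]);c=np.array([.438,-.031])-u*.017
print(c); delta([*c,.089],-0.16)
E
```

```text
[ 0.43528  -0.047779]
t 10.4 tcp [ 0.4334 -0.063   0.0894] shift [ 0.0004  0.0153 -0.0005] turn 0.0004715503658530018 q6 -0.239 F [-0.53  0.61  0.63] gap 0.002
```

View pics/scene7c.png

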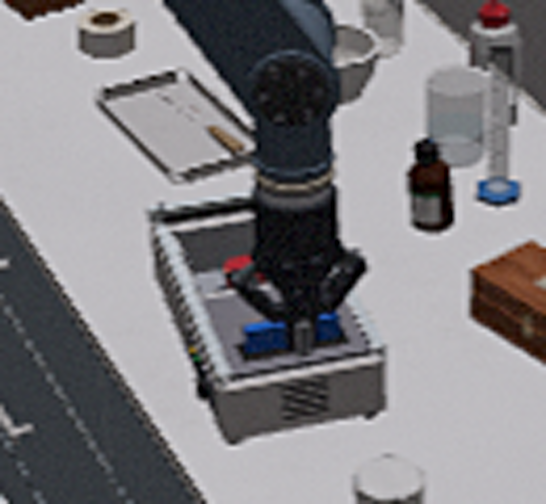

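Fingers stand right behind the rib, at mid-length. Approaching slowly for contact.

>>> {"method": "step_arm", "body": {
  "commands": [
    [0,0.003,0,0],
    [0,0.006,0,0],
    [0,0.009,0,0],
    [0,0.012,0,0],
    [0,0.014,0,0],
    [0,0.016,0,0],
    [0,0.018,0,0],
    [0,0.02,0,0]
  ]
}}

```text
t: 11.07
tcp_pos: [0.4367, -0.0435, 0.0896]
tool_rot: [0.055, 0.704, -0.057, 0.706]
force: [-0.2, -3.5, 2.1]
finger_gap: 0.0
```

>>> {"method": "step_arm", "body": {
  "commands": [
    [0,0.003,0,0],
    [0,0.007,0,0],
    [0,0.011,0,0],
    [0,0.015,0,0],
    [0,0.019,0,0],
    [0,0.023,0,0],
    [0,0.027,0,0],
    [0,0.031,0,0]
  ]
}}

```text
t: 11.73
tcp_pos: [0.4417, -0.0124, 0.0895]
tool_rot: [0.055, 0.704, -0.057, 0.706]
force: [-0.4, -2.9, 2.5]
finger_gap: -0.002
```

>>> {"method": "step_arm", "body": {
  "commands": [
    [0,0.004,0,0],
    [0,0.008,0,0],
    [0,0.012,0,0],
    [0,0.016,0,0],
    [0,0.021,0,0],
    [0,0.026,0,0],
    [0,0.031,0,0],
    [0,0.036,0,0]
  ]
}}

```text
t: 12.4
tcp_pos: [0.4474, 0.0237, 0.0894]
tool_rot: [0.055, 0.704, -0.057, 0.706]
force: [-1.1, -3.5, 2.6]
finger_gap: -0.004
```

>>> {"method": "step_arm", "body": {
  "commands": [
    [0,0.004,0,0],
    [0,0.008,0,0],
    [0,0.012,0,0],
    [0,0.016,0,0],
    [0,0.021,0,0],
    [0,0.026,0,0],
    [0,0.031,0,0],
    [0,0.036,0,0]
  ]
}}

```text
t: 13.07
tcp_pos: [0.453, 0.0597, 0.0893]
tool_rot: [0.055, 0.704, -0.057, 0.706]
force: [-1.2, -3.2, 2.3]
finger_gap: -0.005
```

```bash
python3 - <<'E'
from h import *
for n,sl in (("scene",(slice(90,210),slice(150,280))),):
    im=optics.snapshot(n); cv2.imwrite(f"pics/{n}8c.png",cv2.resize(im[sl][:,:,::-1],None,fx=4.2,fy=4.2,interpolation=cv2.INTER_CUBIC))
u=np.array([.16,.987]);p=telemetry.sense()['tcp_pos'][:2]
print("travel from -.0435:",(p-[.4367,-.0435])@u)
delta([*p,.089],-0.16)
E
```

```text
travel from -.0435: 0.10525129760689404
t 13.12 tcp [0.4531 0.0605 0.0893] shift [ 0.0003  0.     -0.    ] turn 0.0009840542075130188 q6 0.05 F [-0.36 -1.14 -0.06] gap 0.004
```

View pics/scene8c.png

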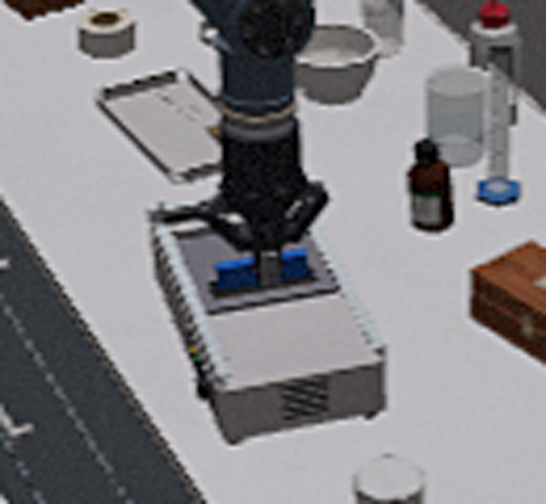

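>>> {"method": "step_arm", "body": {
  "commands": [
    [0,0.003,0,0],
    [0,0.006,0,0],
    [0,0.009,0,0],
    [0,0.012,0,0],
    [0,0.015,0,0],
    [0,0.018,0,0],
    [0,0.02,0,0],
    [0,0.022,0,0]
  ]
}}

```text
t: 13.78
tcp_pos: [0.4566, 0.0825, 0.0893]
tool_rot: [0.056, 0.704, -0.057, 0.706]
force: [-1.8, -3.5, 2.6]
finger_gap: 0.001
```

>>> {"method": "step_arm", "body": {
  "commands": [
    [0,0.001,0,0],
    [0,0.002,0,0],
    [0,0.003,0,0],
    [0,0.004,0,0],
    [0,0.005,0,0],
    [0,0.006,0,0]
  ]
}}

```text
t: 14.28
tcp_pos: [0.4575, 0.0884, 0.0893]
tool_rot: [0.056, 0.704, -0.057, 0.706]
force: [-1.0, -2.9, 1.9]
finger_gap: -0.001
```

>>> {"method": "step_arm", "body": {
  "commands": [
    [0,0.0005,0,0],
    [0,0.001,0,0],
    [0,0.0015,0,0]
  ]
}}

```text
t: 14.53
tcp_pos: [0.4578, 0.0899, 0.0893]
tool_rot: [0.056, 0.704, -0.057, 0.706]
force: [-0.6, -3.0, 2.2]
finger_gap: 0.002
```

>>> {"method": "step_arm", "body": {
  "commands": [
    [0,0.0005,0,0],
    [0,0.001,0,0],
    [0,0.0015,0,0]
  ]
}}

```text
t: 14.78
tcp_pos: [0.458, 0.0914, 0.0893]
tool_rot: [0.056, 0.704, -0.057, 0.706]
force: [-0.7, -2.6, 1.3]
finger_gap: -0.002
```

>>> {"method": "step_arm", "body": {
  "commands": [
    [0,0.0005,0,0],
    [0,0.001,0,0],
    [0,0.0015,0,0]
  ]
}}

```text
t: 15.03
tcp_pos: [0.4582, 0.093, 0.0893]
tool_rot: [0.056, 0.704, -0.057, 0.706]
force: [-0.9, -3.5, 1.9]
finger_gap: -0.001
```

>>> {"method": "step_arm", "body": {
  "commands": [
    [0,0.0005,0,0],
    [0,0.001,0,0],
    [0,0.0015,0,0]
  ]
}}

```text
t: 15.28
tcp_pos: [0.4585, 0.0945, 0.0893]
tool_rot: [0.056, 0.704, -0.057, 0.706]
force: [-1.0, -3.8, 2.9]
finger_gap: -0.004
```

>>> {"method": "step_arm", "body": {
  "commands": [
    [0,0.0005,0,0],
    [0,0.001,0,0],
    [0,0.0015,0,0]
  ]
}}

```text
t: 15.53
tcp_pos: [0.4587, 0.0961, 0.0893]
tool_rot: [0.056, 0.704, -0.057, 0.706]
force: [-0.8, -1.5, 1.7]
finger_gap: 0.0
```

>>> {"method": "step_arm", "body": {
  "commands": [
    [0,0.0005,0,0],
    [0,0.001,0,0],
    [0,0.0015,0,0]
  ]
}}

```text
t: 15.78
tcp_pos: [0.459, 0.0976, 0.0893]
tool_rot: [0.056, 0.704, -0.057, 0.706]
force: [0.0, -2.8, 2.9]
finger_gap: -0.003
```

>>> {"method": "step_arm", "body": {
  "commands": [
    [0,0.0005,0,0],
    [0,0.001,0,0],
    [0,0.0015,0,0]
  ]
}}

```text
t: 16.03
tcp_pos: [0.4592, 0.0991, 0.0893]
tool_rot: [0.056, 0.704, -0.057, 0.706]
force: [-0.7, -3.3, 1.7]
finger_gap: 0.001
```

>>> {"method": "step_arm", "body": {
  "commands": [
    [0,0.0005,0,0],
    [0,0.001,0,0],
    [0,0.0015,0,0]
  ]
}}

```text
t: 16.28
tcp_pos: [0.4593, 0.1001, 0.0893]
tool_rot: [0.055, 0.704, -0.057, 0.706]
force: [-0.4, -8.1, 3.3]
finger_gap: -0.001
```

Contact felt (8 N at y≈0.100). Building up to about 13 N carefully.

>>> {"method": "step_arm", "body": {
  "commands": [
    [0,0.0006,0,0],
    [0,0.0008,0,0]
  ]
}}

```text
t: 16.45
tcp_pos: [0.4594, 0.1002, 0.0893]
tool_rot: [0.054, 0.704, -0.057, 0.706]
force: [-0.9, -7.6, 2.9]
finger_gap: 0.0
```

>>> {"method": "step_arm", "body": {
  "commands": [
    [0,0.0009,0,0],
    [0,0.0011,0,0]
  ]
}}

```text
t: 16.62
tcp_pos: [0.4594, 0.1003, 0.0893]
tool_rot: [0.053, 0.704, -0.057, 0.706]
force: [-1.3, -8.4, 3.2]
finger_gap: -0.003
```

>>> {"method": "step_arm", "body": {
  "commands": [
    [0,0.0012,0,0],
    [0,0.0015,0,0]
  ]
}}

```text
t: 16.78
tcp_pos: [0.4594, 0.1005, 0.0893]
tool_rot: [0.052, 0.705, -0.057, 0.705]
force: [-2.1, -10.4, 3.0]
finger_gap: -0.004
```

>>> {"method": "step_arm", "body": {
  "commands": [
    [0,0.0018,0,0],
    [0,0.002,0,0]
  ]
}}

```text
t: 16.95
tcp_pos: [0.4595, 0.1007, 0.0894]
tool_rot: [0.05, 0.705, -0.058, 0.705]
force: [-2.0, -13.2, 3.2]
finger_gap: 0.003
```

>>> {"method": "step_arm", "body": {
  "commands": [
    [0,0.0019,0,0],
    [0,0.0019,0,0],
    [0,0.0019,0,0],
    [0,0.0019,0,0]
  ]
}}

```text
t: 17.28
tcp_pos: [0.4595, 0.1007, 0.0894]
tool_rot: [0.048, 0.705, -0.058, 0.705]
force: [-2.3, -12.7, 4.0]
finger_gap: 0.001
```

>>> {"method": "step_arm", "body": {
  "commands": [
    [0,0.0019,0,0],
    [0,0.0019,0,0],
    [0,0.0019,0,0],
    [0,0.0019,0,0],
    [0,0.0019,0,0],
    [0,0.0019,0,0]
  ]
}}

```text
t: 17.78
tcp_pos: [0.4595, 0.1006, 0.0894]
tool_rot: [0.046, 0.706, -0.059, 0.705]
force: [-1.9, -11.4, 3.5]
finger_gap: 0.003
```

>>> {"method": "step_arm", "body": {
  "commands": [
    [0,0.0019,0,0],
    [0,0.0019,0,0],
    [0,0.0019,0,0],
    [0,0.0019,0,0],
    [0,0.0019,0,0],
    [0,0.0019,0,0]
  ]
}}

```text
t: 18.28
tcp_pos: [0.4595, 0.1005, 0.0895]
tool_rot: [0.044, 0.706, -0.059, 0.704]
force: [-2.2, -12.5, 3.8]
finger_gap: 0.001
```

Extra second slightly higher, since rail friction may be taking some of the force.

>>> {"method": "step_arm", "body": {
  "commands": [
    [0,0.0021,0,0],
    [0,0.0021,0,0],
    [0,0.0021,0,0],
    [0,0.0021,0,0],
    [0,0.0021,0,0],
    [0,0.0021,0,0],
    [0,0.0021,0,0]
  ]
}}

```text
t: 18.87
tcp_pos: [0.4595, 0.1006, 0.0895]
tool_rot: [0.042, 0.706, -0.06, 0.704]
force: [-1.8, -13.1, 3.5]
finger_gap: 0.002
```

>>> {"method": "step_arm", "body": {
  "commands": [
    [0,0.0021,0,0],
    [0,0.0021,0,0],
    [0,0.0021,0,0],
    [0,0.0021,0,0],
    [0,0.0021,0,0],
    [0,0.0021,0,0],
    [0,0.0021,0,0]
  ]
}}

```text
t: 19.45
tcp_pos: [0.4595, 0.1006, 0.0896]
tool_rot: [0.041, 0.707, -0.06, 0.704]
force: [-0.5, -13.1, 4.2]
finger_gap: -0.002
```

Now back off to the right, then up and away.

>>> {"method": "step_arm", "body": {
  "commands": [
    [0,-0.001,0,0],
    [0,-0.004,0,0],
    [0,-0.01,0,0],
    [0,-0.018,0,0],
    [-0.005,-0.026,0,0],
    [-0.02,-0.03,0,0],
    [-0.045,-0.034,0,0],
    [-0.075,-0.04,0,0]
  ]
}}

```text
t: 20.12
tcp_pos: [0.4529, 0.0626, 0.1655]
tool_rot: [0.041, 0.708, -0.06, 0.702]
force: [1.4, -0.6, 0.2]
finger_gap: -0.0
```

>>> {"method": "step_arm", "body": {
  "commands": [
    [-0.015,-0.02,0,0],
    [-0.03,-0.05,0,0],
    [-0.04,-0.085,0,0],
    [-0.05,-0.12,0,0],
    [-0.055,-0.155,0,0],
    [-0.06,-0.19,0,0],
    [-0.06,-0.22,0,0],
    [-0.06,-0.24,0,0]
  ]
}}

```text
t: 20.78
tcp_pos: [0.4189, -0.1765, 0.2332]
tool_rot: [0.041, 0.707, -0.062, 0.703]
force: [0.2, -0.0, -0.9]
finger_gap: -0.0
```

>>> {"method": "step_arm", "body": {
  "commands": [
    [0,-0.015,0,0],
    [0,-0.04,0,0],
    [0,-0.06,0,0],
    [0,-0.07,0,0],
    [0,-0.07,0,0]
  ]
}}

```text
t: 21.2
tcp_pos: [0.4086, -0.2478, 0.2355]
tool_rot: [0.042, 0.707, -0.063, 0.703]
force: [0.5, 0.1, -0.1]
finger_gap: -0.001
```

```bash
python3 - <<'E'
from h import *
for n in ("scene","top"):
    im=optics.snapshot(n); cv2.imwrite(f"pics/{n}9.png",im[:,:,::-1])
    sl=(slice(110,260),slice(160,320)) if n=="scene" else (slice(150,250),slice(95,325))
    cv2.imwrite(f"pics/{n}9c.png",cv2.resize(im[sl][:,:,::-1],None,fx=3.4 if n=="top" else 4,fy=3.4 if n=="top" else 4,interpolation=cv2.INTER_CUBIC))
    if n=="top":
        for c,s in blobs(im,(105,90,30),(130,255,255),40)[0]: print("blue",c,s[2:], ray("top",c,.046).round(4),ray("top",c,.106).round(4))
print(telemetry.sense()['force'],telemetry.sense()['tcp_pos'],telemetry.sense()['t'])
E
```

```text
blue [129.2 104.1] [13 13 72] [0.7811 0.2115 0.046 ] [0.7572 0.189  0.106 ]
blue [145.1 196.7] [ 11  29 126] [0.4669 0.1351 0.046 ] [0.4593 0.1166 0.106 ]
blue [350.3 201.2] [11 11 53] [ 0.4683 -0.5326  0.046 ] [ 0.4606 -0.5164  0.106 ]
blue [306.1 207. ] [ 13  13 136] [ 0.4459 -0.3882  0.046 ] [ 0.4394 -0.3795  0.106 ]
[-0.03301609 -0.95275096 -0.72951996] [ 0.40829134 -0.2451227   0.23510385] 21.3
```

View pics/top9c.png

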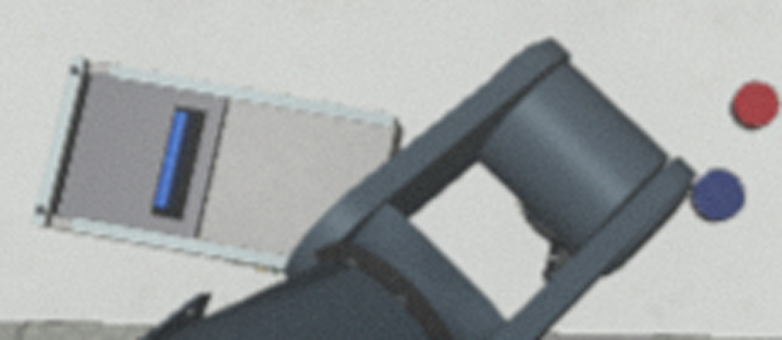

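View pics/scene9c.png

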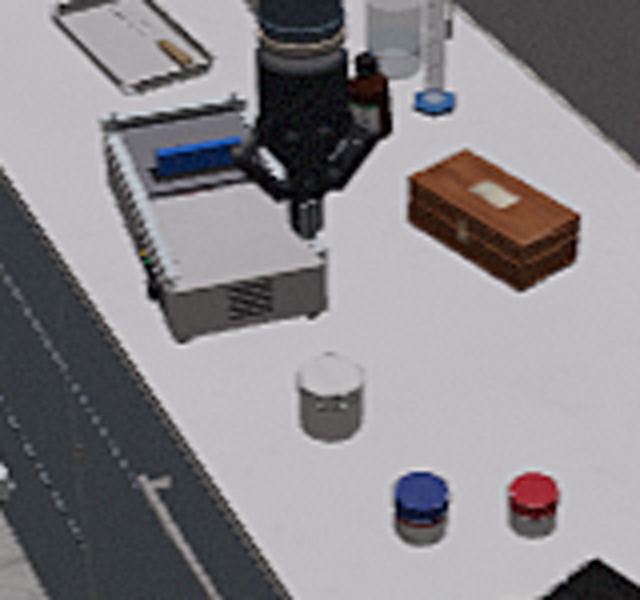

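The hatch edge meets the black seal with no gap (top crop 80,140). The rib moved about 150 mm. The blue jar is still at (306,207), the white jar stands where it was, and the gripper is clear. Handing in.

```bash
python3 -c "
from station import manip; print(manip.sign_off())"
```

```text
the job is handed in; nothing more can be done
None
```

The red-lidded jar nearest the base is in the chamber well and the hatch is shut against the seal. I handed the job in at about 21.3 s of the 64 s allowed; no verdict was reported.

- **Jar:** I set it down upright in the well and let go. The wrist force peaked at a reading of about 23 N, downward onto the chamber floor, as it touched down. The last view before the hatch closed showed it standing upright in the well.
- **Hatch:** I pushed it by the rib with closed fingers at about 3–4 N until I felt the stop. I then held it there for about 2.5 s at 11.5–13.5 N. The highest hatch force I read was about 13.5 N. The force was only reported at the end of each move call, so brief peaks between readings were not seen.
- **Last checks:** The rib had moved about 150 mm, the hatch edge met the seal with no visible gap, and the gripper was clear with near-zero force. The blue jar's measured position was unchanged within a millimetre. I checked the white jar only by eye, and it looked unmoved.
- **Disagreements:** The two cameras differed by up to about 6 mm on the jar's position, but the grasp still held. Rail friction of about 3 N may mean the seal took nearer 9–10 N than the force shown at the wrist. For that reason I pressed for an extra second at about 13 N.

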